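# Build up the stylus case column in its stand

## Task

Stack up the closed cases in the case stand. Without lifting them, slide the lower case along its bay until it is fully home against the side stop, then slide the upper case off the ledge onto it, flush against both the side stop and the back stop. Last, set the small clear parts box on top, centred and square with its length along the cases, and leave everything else where it is.

Things in the scene. Friction and masses are not known exactly. Their poses are not given: they have to be found in the camera images.
- case_stand: Aluminium case stand fixed on the granite. Origin: on the granite (z = 0), centre of the column's place; x from ledge to back stop, y to the side stop, z up. In mm: ledge block x -100 to -30, y -85 to 46, top at z 21. Bay behind it x -30 to 30, floor is the granite, -y end open. Low screw flanges (9 high) outside the two walls.
- back_stop (a point): Middle of the back stop's face, at its top edge: x 30, y 0, z 34 mm from the stand's origin, same axes. The wall is 10 mm thick, 34 mm high, and runs from y -46 to +56 mm of the stand.
- side_stop (a point): Point on the side stop's face, at its top edge: x -30, y 46, z 34 mm from the stand's origin, same axes. The straight wall is 10 mm thick, 34 mm high, and runs beside ledge and bay from x -100 to +40 mm of the stand.
- lower_case: Closed flat case, grey tray, clear lid, 56 (x) x 92 (y) x 18 (z) mm, 70 g. Origin: centre of underside; y along its length. Starts on the granite in the bay (4 mm play between ledge and back stop), lengthwise along the stand's y, partly out of the open end. Fully home it touches the side stop, its centre at y = 0 of the stand.
- upper_case: Closed flat case, grey tray, clear lid, 56 (x) x 92 (y) x 18 (z) mm, 70 g. Origin: centre of underside; y along its length. Starts on the ledge, 3 mm higher than the lower case's lid, askew and off the side stop. Home on the column it touches both stops: origin at x = 2, y = 0, z = 18 mm of the stand.
- parts_box: Small closed parts box of milky clear plastic, 44 (x) x 65 (y) x 27 (z) mm, about 40 g. Origin: centre of the underside; y along its length. It starts on the granite to the left of the stand; grasp it across its 44 mm width.
- thermometer: Black desk thermometer with a grey display, 28 x 56 x 32 mm. Bystander.
- offcut: Orange resin offcut, 26 x 60 x 30 mm. Bystander.
- ring_gauge: Steel ring, 72 mm across, 22 mm high. Bystander.
- vee_block: Ground steel vee block, 32 x 50 x 38 mm. Bystander.
- sphere: White ball on a stem with a black round foot, 52 mm across, 79 mm high. Bystander.

How it is judged:
On the way, in this order (a step that is already met when the one before it is completed fails the run):
1. the lower case is home in the bay, against the side stop (x of lower_case in the frame of case_stand between -0.005 and 0.005 m and y of lower_case in the frame of case_stand between -0.004 and 0.004 m and height (world z) of lower_case below 0.004 m and angle between the y axis of lower_case and the y axis of case_stand, either way round below 0.07 rad), for 0.2 s.
2. the upper case lies flat on the lower case, flush against side stop and back stop (all of step 1 and x of upper_case in the frame of case_stand between -0.004 and 0.005 m and y of upper_case in the frame of case_stand between -0.004 and 0.004 m and z of upper_case in the frame of lower_case between 0.015 and 0.021 m and angle between the y axis of upper_case and the y axis of case_stand, either way round below 0.07 rad and angle between upper_case's own z axis and vertical below 0.05 rad), for 0.2 s.
At the end, for the whole second after the job is handed in: Lower case on the granite in the bay within 4 mm of the side stop; upper case flat on it, within 4 mm of the side stop and 6 mm of the back stop, both square within 4 degrees; parts box upright on top, centred within 7 mm across and 8 mm along, lengthwise within 7 degrees; all at rest (all of step 2 and x of parts_box in the frame of upper_case between -0.007 and 0.007 m and y of parts_box in the frame of upper_case between -0.008 and 0.008 m and z of parts_box in the frame of upper_case between 0.015 and 0.021 m and angle between the y axis of parts_box and the y axis of upper_case, either way round below 0.12 rad and angle between parts_box's own z axis and vertical below 0.06 rad and linear speed of each of lower_case, upper_case, parts_box below 0.01 m/s); the robot touches nothing.
It fails at once if the lower case is lifted off the granite by more than 10 mm (height (world z) of lower_case above 0.01 m).
It fails at once if the upper case is lifted off the ledge by more than 10 mm (height (world z) of upper_case above 0.031 m).
It fails at once if a bystander is moved by more than 20 mm (distance of any of thermometer, offcut, ring_gauge, vee_block, sphere from where it was at the start of the episode above 0.02 m).
It also fails if it takes over 64 s, if anything falls off the work surface, if the arm or the gripper's body presses on something with over 40 N, if the wrist force passes 120 N, or if a joint passes its speed limit or range.

## Robot

A 7-joint arm with a two-finger parallel gripper is mounted at the origin on a cart in front of the work surface, level with it; the furniture and walls round the work are solid. World frame = base frame: x ahead of the robot, y to its left, z up, the work surface at z = 0. Lengths are in m, angles in rad, forces in N, time in s.
With the tool pointing down it reaches from about 0.4 to 0.875 m from the base axis. Payload 19.3 kg.
Tool frame: the origin (TCP) lies at the centre of the arm's flange, where the gripper is bolted on; the fingertips stand 173 mm ahead of it and the grasp point (between the pads) lies 155 mm ahead of it; x points along the fingers, y is the direction in which the jaws open and shut, and the axes are right-handed (so a half turn about x gives the same grasp; the last joint's range is limited). The gripper opens to 85 mm and grips with 20 to 120 N. Pads are 22 mm wide; open, the fingers measure 114 mm over their backs; the gripper's body (76 mm by 85 mm) begins 54 mm behind the grasp point. The pads swing forward as they close: fully open they stand 13 mm farther back than shut.
Start: joints at [1.148, 0.521, -0.036, 1.599, 0.021, 1.021, -0.113], TCP at [0.216, -0.587, 0.405] pointing down, gripper open.
Joint ranges: [-2.91, 2.91], [-0.3, 2.13], [-1.5, 1.42], [0.17, 2.43], [-1.26, 4.41], [0.16, 1.93], [-2.52, 2.52]. Speed limits (rad/s): [1.89, 1.89, 2.39, 2.39, 3.01, 3.01, 3.01].

## Interface

Orientations are given as a unit quaternion [x, y, z, w].
In Python, from cell import manip gives the robot as it stands. The module is installed in compiled form; this text tells all that it offers.
- The arm moves only by the tool arm_command, never from a script. Its argument "moves" is a list of rows, each a list of 5 numbers: the opening, from 0 (shut) to 1 (fully open), then the shift along the tool's x, y, z in m, then the turn about the tool's x in degrees. A call has 1 to 12 rows; each row shifts and turns the commanded pose from where the row before left it, along the tool's axes as they then stand; what a row does not reach is not made up. A row lasts 1/12 s, in which the tool goes at most 41.7 mm and 7.16 degrees, less where a joint would pass 70% of its speed; a pose out of reach is approached as far as the arm can. A call with a gripper value outside its range is refused whole. The fingers move at their own pace and stop on an object; the grip force is fixed at half the most. Time passes only in rows, so rows that do not move let the fingers close. It gives the time, the measured TCP pose, the force and the opening at its end, in the units of the state.
- manip.get_obs(): the state, without advancing time (a new reading comes with each control period).
- manip.snapshot(name): name is "scene" or "top" or "wrist"; returns a dict with "image" (480x640x3 uint8, red, green, blue), "z_map" (480x640 float32, m along the optical axis (not along the pixel's ray), 0 where there is no reading), "fx", "fy", "cx", "cy" (pixels), "T" (4x4, takes a point from camera to world coordinates); the wrist camera has in their place "mount" (4x4, takes a point from camera to tool coordinates, whose origin is the TCP and whose axes are the tool frame's). Camera axes: x right, y up, looking along -z (the intrinsics and any distortion apply to the point x, -y, -z); pixel columns grow to the right and rows downward; lengths in m; the calibration is good to about 2 mm. A picture is of the moment at which its call begins: read the wrist's pose just before it.
- manip.finish_job(): hands the job in, once; it reports no verdict.
Trained networks look in a picture, given as the dict that the camera call returned (one of the last four; its "shot" number tells which), for a name from the list of things; names that differ only in an ending like _2 or _b are one class to them, and where a whole thing is asked for, a point or a joint stands for the part that bears it (a point fixed in the world has none). Each returns a list of dicts, best first, with "p" (0 to 1); they miss things now and then, are a little off and sometimes report something else, mostly with a low value. They report only what shows in the picture. A call takes as long as a camera call.
- manip.cut_out(picture, label): "mask" (480x640 bool, what is visible of it) and "extent" ([left, top, right, bottom] in pixels, round what is visible of it).
The state is a dict: "clock": time; "joint_positions": joint angles; "joint_vel": joint speeds; "tau": joint torques, N m; "tcp_pos": TCP position; "eef_rot": TCP orientation; "ft_force": force on the tool from outside, world axes, zero at the start; "torque": the same for the moment, N m; "opening": finger opening in m.
Only numpy, scipy, OpenCV 4.12 (cv2) and the standard library are available. Lean on these libraries where they do the work, as an engineer would, in place of code of your own. Each camera call takes 0.05 s, during which the arm holds its last target. There are 200 camera calls.

## Working session

There is one attempt and no reset: what is moved stays moved. The work goes in short steps, Python scripts to look and compute and a tool call to move; the robot and the scene stay as the last step left them, time stands still between calls to the robot, and variables do not carry over. Pictures are saved under pics/ and viewed, about 8 in all and at most 12, crops included, and the job is handed in when it is done.

Besides the shell and the picture viewer there is one more tool, called after "Emit:" as name([rows], argument=value, ...), one row to a line, values as JSON. arm_command: Moves the arm, as the interface text tells. Its arguments: {"type":"object","properties":{"moves":{"type":"array"}},"required":["moves"]}

```bash
mkdir -p pics; cat > h.py <<'E'
import numpy as np, cv2
from cell import manip
from scipy.spatial.transform import Rotation as R
def snap(n):
    o=manip.get_obs(); s=manip.snapshot(n)
    if n=="wrist":
        M=np.eye(4);M[:3,:3]=R.from_quat(o["eef_rot"]).as_matrix();M[:3,3]=o["tcp_pos"]; s["T"]=M@s["mount"]
    return s
def cloud(s):
    z=s["z_map"];v,u=np.mgrid[:480,:640]
    P=np.stack([(u-s["cx"])/s["fx"]*z,-(v-s["cy"])/s["fy"]*z,-z],-1)
    W=P@s["T"][:3,:3].T+s["T"][:3,3]; W[z==0]=np.nan
    return W
def save(s,n): cv2.imwrite("pics/"+n,s["image"][:,:,::-1])
def rect(W,m,lo,hi):
    p=W[m]; p=p[(p[:,2]>lo)&(p[:,2]<hi)]
    if len(p)<10: return None
    r=cv2.minAreaRect((p[:,:2]*1000).astype(np.float32)); return np.round(r[0],1),np.round(r[1],1),round(r[2],1),len(p),np.round(np.median(p[:,2])*1000,1)
E
python3 - <<'E'
from h import *
o=manip.get_obs();print({k:np.round(v,3) for k,v in o.items()})
for n in("scene","top"):
    s=snap(n);save(s,n+"0.png");W=cloud(s);print(n,[k for k in s if k not in("image","z_map","T")],np.round(s["T"],3).tolist(),s["fx"])
    for l in("case_stand","lower_case","upper_case","parts_box","thermometer","offcut","ring_gauge","vee_block","sphere"):
        for d in manip.cut_out(s,l)[:3]:
            print(l,round(d["p"],2),d["extent"],rect(W,d["mask"],.005,.12),np.round(np.nanmedian(W[d["mask"]],0),3))
E
```

```text
{'clock': np.float64(0.0), 'joint_positions': array([ 1.148,  0.522, -0.036,  1.6  ,  0.021,  1.021, -0.113]), 'joint_vel': array([ 0.002,  0.   , -0.   , -0.002,  0.001,  0.001,  0.001]), 'tau': array([-2.0000e-03, -9.2711e+01,  1.9790e+00, -3.6994e+01,  1.8000e-02,
        8.0000e-03,  0.0000e+00]), 'tcp_pos': array([ 0.216, -0.586,  0.404]), 'eef_rot': array([-0.696, -0.124,  0.696, -0.124]), 'ft_force': array([-0.407,  0.513, -0.137]), 'torque': array([ 0.049,  0.026, -0.045]), 'opening': np.float64(0.085)}
scene ['fx', 'fy', 'cx', 'cy', 'shot'] [[0.848, 0.409, -0.337, 0.29], [-0.53, 0.64, -0.556, -0.534], [-0.011, 0.65, 0.76, 0.735], [0.0, 0.0, 0.0, 1.0]] 457.29260082055924
case_stand 0.79 [317.5, 294.5, 417.8, 392.4] (array([ 558.3, -233.9]), array([158.2, 154.6]), 78.1, 2396, np.float64(20.9)) [ 0.537 -0.221  0.021]
lower_case 0.61 [360.4, 316.5, 412.1, 370.9] (array([ 573.5, -263.2]), array([92. , 59.5]), 78.4, 1599, np.float64(17.2)) [ 0.573 -0.268  0.017]
lower_case 0.27 [329.2, 318.1, 380.9, 379.3] (array([ 516. , -239.5]), array([92.4, 62.5]), 81.8, 1821, np.float64(38.1)
[... 2879 characters left out ...]
.02 ]
ring_gauge 0.33 [293.8, 299.8, 322.4, 323.6] (array([456.4,  26.4]), array([44.8, 67.9]), 3.6, 616, np.float64(27.2)) [0.457 0.026 0.027]
vee_block 0.72 [182.3, 267.8, 212.2, 289.7] (array([530.9, 270.5]), array([33.3, 50.4]), 41.0, 405, np.float64(28.8)) [0.531 0.269 0.028]
vee_block 0.39 [379.7, 223.3, 460.1, 304.6] (array([ 559. , -232.6]), array([158.9, 154.9]), 78.2, 1626, np.float64(21.6)) [ 0.553 -0.186  0.02 ]
sphere 0.75 [453.0, 171.5, 479.7, 193.6] (array([ 737. , -327.1]), array([51.1, 46.8]), 32.0, 455, np.float64(15.1)) [ 0.734 -0.325  0.015]
sphere 0.65 [259.0, 251.4, 289.5, 270.4] (array([574.,  98.]), array([28.4, 56.5]), 16.0, 345, np.float64(31.8)) [0.574 0.098 0.032]
```

```bash
python3 - <<'E'
from h import *
from scipy.optimize import minimize
s=snap("top");W=cloud(s)
im=s["image"][200:330,280:480,::-1];cv2.imwrite("pics/t1.png",cv2.resize(im,None,fx=4,fy=4,interpolation=cv2.INTER_CUBIC))
for n in("top","scene"):
    if n=="scene": s=snap(n);W=cloud(s)
    P=W.reshape(-1,3);P=P[(P[:,2]>.029)&(P[:,2]<.0365)&(abs(P[:,0]-.56)<.12)&(abs(P[:,1]+.21)<.13)][:,:2]
    def f(q):
        c,sn=np.cos(q[2]),np.sin(q[2]);d=(P-q[:2]);x=d@[c,sn];y=d@[-sn,c]
        def box(a,b,e,g): return np.hypot(np.maximum(0,np.maximum(a-x,x-b)),np.maximum(0,np.maximum(e-y,y-g)))
        return np.minimum(np.minimum(box(.03,.04,-.046,.056),box(-.1,.04,.046,.056)),.01).sum()+ 0.0
    best=min((minimize(f,[.57+a,-.22+b,-.21+c],method="Nelder-Mead") for a in(-.01,.01) for b in(-.01,.01) for c in (-.05,.05)),key=lambda r:r.fun)
    q=best.x;print(n,q,best.fun/len(P),len(P))
    c,sn=np.cos(q[2]),np.sin(q[2]);d=(P-q[:2]);x=d@[c,sn];y=d@[-sn,c]
    a=(x>.025)&(y<.04)&(x<.045);b=(y>.04)&(x<.02)
    print(np.percentile(x[a],[5,50,95]),np.percentile(y[b],[5,50,95]),a.sum(),b.sum(),x[b].min(),y[a].min())
    # cases in stand frame
    for l in("lower_case","upper_case"):
        for dd in manip.cut_out(s,l)[:3]:
            p=W[dd["mask"]];lo,hi=((.013,.0205) if l[0]=="l" else(.034,.044))
            r=rect(W,dd["mask"],lo,hi)
            if r: e=r[0]/1000-q[:2];print(l,dd["p"],"stand xy",np.round([e@[c,sn],e@[-sn,c]],4),r)
E
```

```text
top [ 0.58196947 -0.23156626 -0.20572431] 0.0017925601768482564 531
[0.03026721 0.03470158 0.03947209] [0.04642373 0.05109313 0.05579943] 159 229 -0.0991982830767915 -0.046278018513759046
lower_case 0.71 stand xy [-0.0003 -0.0319] (array([ 575.2, -262.7]), array([91.2, 56.9]), 78.0, 871, np.float64(18.0))
upper_case 0.89 stand xy [-0.0657 -0.0211] (array([ 513.3, -238.8]), array([91.7, 56.8]), 81.8, 1108, np.float64(39.3))
scene [ 0.58183193 -0.23229499 -0.20310906] 0.001952825148484421 884
[0.03015918 0.0343905  0.039347  ] [0.04627226 0.05036447 0.05569136] 270 369 -0.09894387196824174 -0.04627406778562221
lower_case 0.76 stand xy [-0.0004 -0.0319] (array([ 575. , -263.5]), array([92.1, 56.1]), 78.4, 1518, np.float64(17.2))
upper_case 0.77 stand xy [-0.066  -0.0211] (array([ 512.9, -239.6]), array([91. , 56.5]), 82.4, 1642, np.float64(38.3))
```

View pics/t1.png

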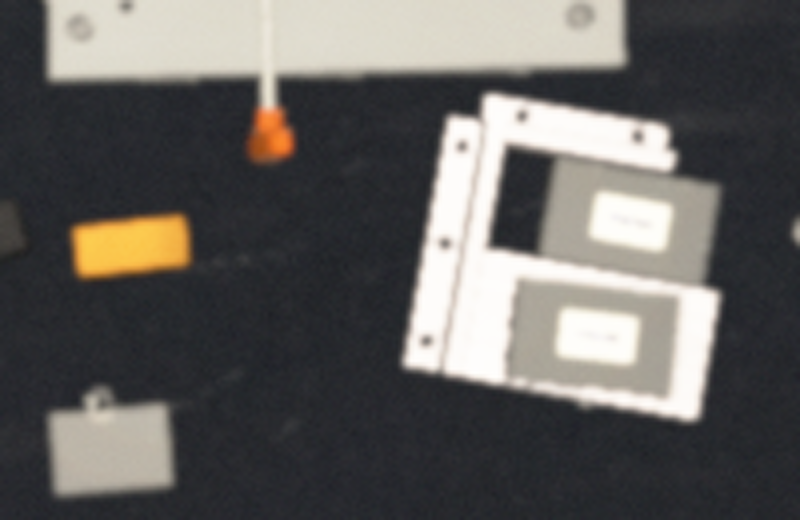

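```bash
python3 - <<'E'
from h import *
o=manip.get_obs()
r=R.from_quat(o["eef_rot"]).as_matrix();print("tool axes\n",r.round(3))
s=snap("top");W=cloud(s)
print((W[292:322:2,286:330:3,2]*1000).round(0).astype(int))
print("orange tool",W[232:240:2,344:352:2].round(3).tolist())
E
```

```text
tool axes
 [[ 0.     0.345 -0.938]
 [ 0.    -0.938 -0.345]
 [-1.    -0.    -0.   ]]
[[                   1                    1                    4
                     1                    1                    2
                    -2                   -1                   -1
                     0                    2                    1
                     2                    1                    4]
 [                  -1                    3                    4
                    -1                    1                   -2
                     1                   -1                    2
                    -1                    3                    0
                     1                    0                   -3]
 [                  -1                    1                    2
                    -1                   -1                    0
                    -2                    2                   -1
                     2                   -2                    0
                    -3                   -4                    0]
 [                   2                
[... 3636 characters left out ...]
                  27                   28
                    24                   28                   26
                    27                   27                   26
                    27                    3                    4]]
orange tool [[[0.629, -0.058, 0.033], [0.628, -0.062, 0.043], [0.627, -0.066, 0.059], [0.627, -0.071, 0.054]], [[0.625, -0.058, 0.031], [0.623, -0.062, 0.048], [0.622, -0.066, 0.058], [0.622, -0.071, 0.059]], [[0.62, -0.058, 0.032], [0.619, -0.062, 0.045], [0.618, -0.066, 0.056], [0.618, -0.07, 0.058]], [[0.616, -0.058, 0.033], [0.615, -0.062, 0.046], [0.614, -0.066, 0.055], [0.614, -0.07, 0.055]]]<stdin>:5: RuntimeWarning: invalid value encountered in cast
```

View pics/scene0.png

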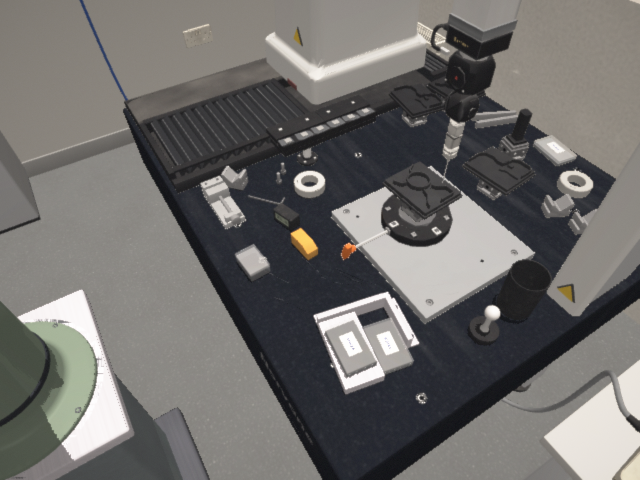

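```bash
cat >> h.py <<'E'
S0=np.array([.582,-.232]);YAW=-.2045
SX=np.array([np.cos(YAW),np.sin(YAW)]);SY=np.array([-np.sin(YAW),np.cos(YAW)])
def w(x,y): return S0+x*SX+y*SY
def st(p): d=np.asarray(p)[:2]-S0; return np.array([d@SX,d@SY])
def to(xy,tip,yawdeg=None,rot=None):
    """delta in tool axes (after an optional turn 'rot' deg) to bring tip axis over world xy, tip height"""
    o=manip.get_obs();r=R.from_quat(o["eef_rot"]).as_matrix()
    yw=np.degrees(np.arctan2(r[1,1],r[0,1]))
    if rot: r=r@R.from_euler("x",rot,degrees=True).as_matrix()
    d=np.array([*xy,tip+.173])-o["tcp_pos"]
    print("yaw",yw.round(2),"tool delta mm",(r.T@d*1000).round(1),"stand tip",(st(o["tcp_pos"])*1000).round(1),"tipz",((o["tcp_pos"][2]-.173)*1000).round(1),"F",o["ft_force"].round(1),"t",o["clock"].round(2))
E
python3 - <<'E'
from h import *
to(w(0,-.105),.23,rot=32.)
for n in("scene","top"):
    s=snap(n);W=cloud(s);P=W.reshape(-1,3);P=P[~np.isnan(P[:,0])]
    for zl in (.05,.12,.25,.4):
        m=(P[:,2]>zl)&(P[:,0]<.95)&(P[:,0]>.3)&(P[:,1]<.1)&(P[:,1]>-.8)
        g=np.unique((P[m][:,:2]/.05).round().astype(int),axis=0,return_counts=True);print(n,zl,[(round(a*.05,2),round(b*.05,2)) for (a,b),c in zip(*g) if c>15])
E
```

```text
Traceback (most recent call last):
  File "h.py", line 29, in to
    print("yaw",yw.round(2),"tool delta mm",(r.T@d*1000).round(1),"stand tip",(st(o["tcp_pos"])*1000).round(1),"tipz",((o["tcp_pos"][2]-.173)*1000).round(1),"F",o["ft_force"].round(1),"t",o["clock"].round(2))
                                                                                                                                                                                            ^^^^^^^^^^^^^^^^
AttributeError: 'float' object has no attribute 'round'
```

```bash
sed -i 's/o\["clock"\].round(2)/round(float(o["clock"]),2),"J",np.round(o["joint_positions"],2)/; s/o\["tcp_pos"\]\[2\]-.173)\*1000).round(1)/o["tcp_pos"][2]-.173)*1000)/; s/o\["ft_force"\].round(1)/np.round(o["ft_force"],1)/; s/-o\["tcp_pos"\]/-np.array(o["tcp_pos"])/' h.py
python3 - <<'E'
from h import *
to(w(0,-.105),.23,rot=32.)
for n in("scene","top"):
    s=snap(n);W=cloud(s);P=W.reshape(-1,3);P=P[~np.isnan(P[:,0])]
    for zl in (.05,.12,.25,.4):
        m=(P[:,2]>zl)&(P[:,0]<.95)&(P[:,0]>.3)&(P[:,1]<.1)&(P[:,1]>-.8)
        g=np.unique((P[m][:,:2]/.05).round().astype(int),axis=0,return_counts=True);print(n,zl,[(float(round(a*.05,2)),float(round(b*.05,2))) for (a,b),c in zip(*g) if c>15])
E
```

```text
yaw -69.79 tool delta mm [   1.7 -316.8 -286.1] stand tip [-286.5 -421.5] tipz 231.66768862906352 F [-0.3 -0.1 -0.2] t 1.35 J [ 1.15  0.52 -0.04  1.6   0.02  1.02 -0.11]
scene 0.05 [(0.6, -0.05), (0.75, -0.35), (0.75, -0.3), (0.75, -0.15), (0.75, -0.1), (0.75, -0.05), (0.75, 0.0), (0.8, -0.35), (0.8, -0.3), (0.8, -0.15), (0.8, -0.1), (0.8, -0.05), (0.8, 0.0), (0.85, -0.35), (0.85, -0.3), (0.85, -0.15), (0.85, -0.1), (0.85, -0.05), (0.85, 0.0), (0.9, -0.4), (0.9, -0.35), (0.95, -0.4)]
scene 0.12 [(0.75, -0.1), (0.75, -0.05), (0.75, 0.0), (0.8, -0.15), (0.8, -0.1), (0.8, -0.05), (0.8, 0.0), (0.85, -0.15), (0.85, -0.1), (0.85, -0.05), (0.85, 0.0), (0.9, -0.4), (0.9, -0.35), (0.95, -0.4)]
scene 0.25 [(0.8, -0.15), (0.8, -0.1), (0.8, -0.05), (0.8, 0.0), (0.85, -0.15), (0.85, -0.1), (0.9, -0.4), (0.9, -0.35)]
scene 0.4 [(0.8, -0.15), (0.8, -0.1), (0.8, -0.05), (0.85, -0.15), (0.85, -0.1)]
top 0.05 [(0.6, -0.05), (0.75, -0.35), (0.75, -0.3), (0.75, -0.15), (0.75, -0.1), (0.75, -0.05), (0.75, 0.0), (0.8, -0.35), (0.8, -0.3), (0.8, -0.2), (0.8, -0.15), (0.8, -0.1), (0.8, -0.05), (0.8, 0.0), (0.85, -0.35), (0.85, -0.3), (0.85, -0.1), (0.85, -0.05), (0.85, 0.0), (0.9, -0.4), (0.9, -0.35), (0.95, -0.35)]
top 0.12 [(0.75, -0.1), (0.75, -0.05), (0.75, 0.0), (0.8, -0.2), (0.8, -0.15), (0.8, -0.1), (0.8, -0.05), (0.8, 0.0), (0.85, -0.1), (0.85, -0.05), (0.85, 0.0), (0.9, -0.4), (0.9, -0.35), (0.95, -0.35)]
top 0.25 [(0.8, -0.2), (0.8, -0.15), (0.8, -0.1), (0.8, -0.05), (0.8, 0.0), (0.85, -0.05), (0.9, -0.4), (0.9, -0.35), (0.95, -0.35)]
top 0.4 [(0.8, -0.2), (0.8, -0.15), (0.8, -0.1), (0.8, -0.05), (0.8, 0.0), (0.85, -0.05), (0.9, -0.4), (0.9, -0.35), (0.95, -0.35)]
```

Emit:
arm_command([
  [0,0,0,0,6.4],
  [0,0,0,0,6.4],
  [0,0,0,0,6.4],
  [0,0,0,0,6.4],
  [0,0,0,0,6.4],
])

```text
clock: 1.87
tcp_pos: [0.2159, -0.5865, 0.4047]
eef_rot: [0.703, -0.075, -0.703, -0.075]
ft_force: [-0.8, 0.7, -0.5]
opening: 0.026
```

Emit:
arm_command([
  [0,0,-0.0288,-0.026,0],
  [0,0,-0.0288,-0.026,0],
  [0,0,-0.0288,-0.026,0],
  [0,0,-0.0288,-0.026,0],
  [0,0,-0.0288,-0.026,0],
  [0,0,-0.0288,-0.026,0],
  [0,0,-0.0288,-0.026,0],
  [0,0,-0.0288,-0.026,0],
  [0,0,-0.0288,-0.026,0],
  [0,0,-0.0288,-0.026,0],
  [0,0,-0.0288,-0.026,0],
  [0,0,0,0,0],
])

```text
clock: 2.87
tcp_pos: [0.5664, -0.3283, 0.4042]
eef_rot: [0.704, -0.068, -0.703, -0.071]
ft_force: [0.2, 0.3, -0.4]
opening: 0.0001
```

```bash
python3 - <<'E'
from h import *
to(w(0,-.108),.006)
s=snap("wrist");save(s,"w1.png");print(s["mount"].round(3).tolist(),s["fx"])
W=cloud(s)
# fingers as seen: points in tool frame
E
```

```text
yaw -101.3 tool delta mm [225.1  11.3   4.8] stand tip [  4.3 -97.5] tipz 231.17228755434783 F [ 0.2  0.3 -0.4] t 2.87 J [ 0.41  0.57  0.04  1.52 -0.03  1.05 -1.31]
[[-0.0, 0.279, -0.96, 0.032], [1.0, -0.001, -0.0, 0.0], [-0.001, -0.96, -0.279, -0.07], [0.0, 0.0, 0.0, 1.0]] 335.67301517722376
```

View pics/w1.png

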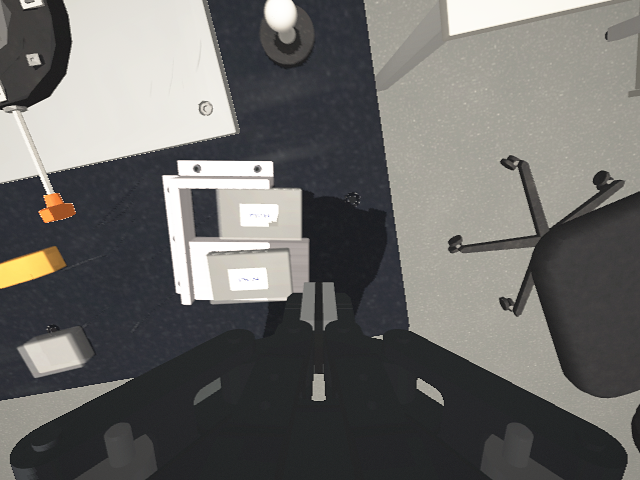

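Emit:
arm_command([
  [0,0.037,0.0113,0.0048,0.4],
  [0,0.037,0,0,0],
  [0,0.037,0,0,0],
  [0,0.037,0,0,0],
  [0,0.037,0,0,0],
  [0,0.025,0,0,0],
  [0,0.015,0,0,0],
  [0,0,0,0,0],
  [0,0,0,0,0],
])

```text
clock: 3.67
tcp_pos: [0.5535, -0.3454, 0.1802]
eef_rot: [-0.703, 0.075, 0.703, 0.075]
ft_force: [-0.3, -0.4, 0.7]
opening: -0.0001
```

```bash
python3 - <<'E'
from h import *
to(w(0,-.0605),.006)
E
```

```text
yaw -102.22 tool delta mm [  1.2 -56.3  -4.4] stand tip [  -4.8 -116.8] tipz 7.182416504691397 F [-0.3 -0.4  0.7] t 3.67 J [ 0.45  0.85  0.02  1.65 -0.03  0.64 -1.29]
```

Emit:
arm_command([
  [0,0,-0.007,-0.0044,0],
  [0,0,-0.007,0,0],
  [0,0,-0.007,0,0],
  [0,0,-0.007,0,0],
  [0,0,-0.006,0,0],
  [0,0,-0.006,0,0],
  [0,0,-0.005,0,0],
  [0,0,-0.005,0,0],
  [0,0,-0.004,0,0],
  [0,0,0,0,0],
  [0,0,0,0,0],
])

```text
clock: 4.58
tcp_pos: [0.5696, -0.2926, 0.1803]
eef_rot: [0.703, -0.075, -0.703, -0.075]
ft_force: [1.0, -1.4, 1.3]
opening: -0.0002
```

```bash
cat >> h.py <<'E'
def cases(cam="top"):
    s=snap(cam);W=cloud(s)
    for l,lo,hi in(("lower_case",.012,.023),("upper_case",.03,.045)):
        for d in manip.cut_out(s,l)[:2]:
            r=rect(W,d["mask"],lo,hi)
            if r: print(cam,l,round(d["p"],2),"stand",(st(r[0]/1000)*1000).round(1),r)
    return s,W
E
python3 - <<'E'
from h import *
to(w(0,-.0605),.006)
cases();cases("scene")
E
```

```text
yaw -102.16 tool delta mm [ 1.3 -1.4  0.2] stand tip [  0.2 -61.9] tipz 7.253451052806225 F [ 1.  -1.4  1.3] t 4.58 J [ 0.36  0.83  0.03  1.69 -0.04  0.62 -1.37]
top lower_case 0.6 stand [-0.  -3.4] (array([ 581.3, -235.3]), array([91.6, 59.8]), 79.9, 848, np.float64(18.3))
top upper_case 0.98 stand [-66.  -20.6] (array([ 513.2, -238.8]), array([91.3, 56.7]), 81.7, 1083, np.float64(39.4))
scene lower_case 0.77 stand [-11.8  -3.5] (array([ 569.7, -233. ]), array([93.2, 37.8]), 73.6, 806, np.float64(17.2))
scene lower_case 0.4 stand [173.1 -65.4] (array([ 738.2, -331.2]), array([50.4, 50.9]), 24.8, 439, np.float64(13.4))
scene upper_case 0.91 stand [-65.5 -20.3] (array([ 513.7, -238.6]), array([93.3, 57.5]), 81.6, 1721, np.float64(38.2))
```

Emit:
arm_command([
  [0,0,-0.002,0,0],
  [0,0,-0.001,0,0],
  [0,0,0,0,0],
  [0,0,0,0,0],
])

```text
clock: 5.22
tcp_pos: [0.57, -0.2899, 0.1796]
eef_rot: [-0.703, 0.075, 0.703, 0.075]
ft_force: [0.2, -1.2, 0.1]
opening: -0.0003
```

Emit:
arm_command([
  [0,0,-0.001,0,0],
  [0,0,0,0,0],
  [0,0,0,0,0],
])

```text
clock: 5.47
tcp_pos: [0.5702, -0.2891, 0.1797]
eef_rot: [0.703, -0.075, -0.703, -0.075]
ft_force: [-0.2, 0.4, -0.2]
opening: 0.0001
```

Not yet at the stop; continue in small steps.

Emit:
arm_command([
  [0,0,-0.001,0,0],
  [0,0,0,0,0],
  [0,0,0,0,0],
])

```text
clock: 5.72
tcp_pos: [0.5704, -0.2884, 0.1798]
eef_rot: [0.703, -0.075, -0.703, -0.075]
ft_force: [-0.2, -2.2, 0.5]
opening: -0.0002
```

Emit:
arm_command([
  [0,0,-0.001,0,0],
  [0,0,0,0,0],
  [0,0,0,0,0],
])

```text
clock: 5.97
tcp_pos: [0.5705, -0.288, 0.1799]
eef_rot: [0.703, -0.076, -0.703, -0.075]
ft_force: [-0.9, -6.1, -0.9]
opening: -0.0002
```

```bash
python3 - <<'E'
from h import *
to(w(0,-.0605),.006)
cases()
E
```

```text
yaw -102.23 tool delta mm [0.9 3.3 0.1] stand tip [  0.1 -57.2] tipz 6.869333482012157 F [-0.9 -6.1 -0.9] t 5.97 J [ 0.35  0.83  0.03  1.69 -0.04  0.62 -1.38]
top lower_case 0.93 stand [ 0.9 -0.2] (array([ 582.8, -232.4]), array([89.2, 58.6]), 77.8, 822, np.float64(18.4))
top upper_case 0.71 stand [-65.8 -21. ] (array([ 513.3, -239.2]), array([92., 57.]), 81.9, 1049, np.float64(39.4))
```

Emit:
arm_command([
  [0,0,0.015,0,0],
  [0,-0.035,0,0,0],
  [0,-0.035,0,0,0],
  [0.35,0,-0.0125,0.0305,0],
  [0.35,0,-0.0125,0.0305,0],
  [0.35,0,-0.0125,0.0305,0],
  [0.35,0,-0.0125,0.0305,-0.4],
  [0.35,0,0,0,0],
  [0.35,0,0,0,0],
  [0.35,0.025,0,0,0],
  [0.35,0.015,0,0,0],
  [0.35,0,0,0,0],
])

```text
clock: 7.12
tcp_pos: [0.4588, -0.2277, 0.2075]
eef_rot: [-0.702, 0.072, 0.704, 0.073]
ft_force: [-1.1, 0.0, -0.8]
opening: 0.0302
```

Emit:
arm_command([
  [0.35,0,0,0,0],
  [0.35,0,0,0,0],
])

```text
clock: 7.28
tcp_pos: [0.4592, -0.2278, 0.2103]
eef_rot: [0.704, -0.073, -0.703, -0.073]
ft_force: [-0.3, -0.3, 0.3]
opening: 0.0297
```

```bash
python3 - <<'E'
from h import *
to(w(-.09,-.021),.023)
s=snap("wrist");save(s,"w2.png")
cases()
E
```

```text
yaw -101.81 tool delta mm [ 14.3   0.1 -31.1] stand tip [-121.1  -20.8] tipz 37.30363526483882 F [-0.3 -0.3  0.3] t 7.28 J [ 0.33  0.65  0.02  2.03 -0.03  0.46 -1.4 ]
top lower_case 0.85 stand [-0.  -0.3] (array([ 581.9, -232.3]), array([89.7, 57. ]), 78.5, 1000, np.float64(18.3))
top upper_case 0.66 stand [-63.9 -19.4] (array([ 515.5, -238. ]), array([90.6, 53.2]), 85.6, 701, np.float64(39.5))
```

View pics/w2.png

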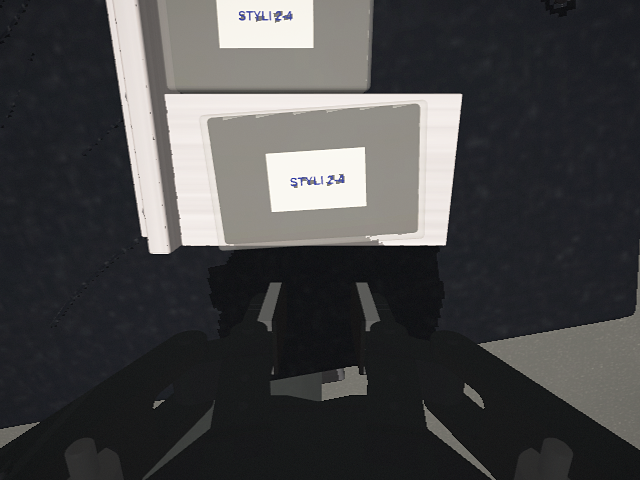

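Emit:
arm_command([
  [0.35,0.0145,0,0,0],
  [0.35,0,0,-0.003,0],
  [0.35,0,0,-0.005,0],
  [0.35,0,0,-0.005,0],
  [0.35,0,0,-0.005,0],
  [0.35,0,0,-0.005,0],
  [0.35,0,0,-0.005,0],
  [0.35,0,0,-0.005,0],
  [0.35,0,0,-0.005,0],
  [0.35,0,0,-0.005,0],
  [0.35,0,0,0,0],
  [0.35,0,0,0,0],
])

```text
clock: 8.48
tcp_pos: [0.501, -0.236, 0.1951]
eef_rot: [0.703, -0.073, -0.703, -0.073]
ft_force: [-0.5, -0.0, 0.0]
opening: 0.0297
```

```bash
python3 - <<'E'
from h import *
to(w(-.037,-.021),.023)
cases()
E
```

```text
yaw -101.79 tool delta mm [ -0.9   0.6 -41.5] stand tip [-78.5 -20.4] tipz 22.11921708162967 F [-0.5 -0.   0. ] t 8.48 J [ 0.32  0.72  0.02  1.92 -0.03  0.5  -1.41]
top lower_case 0.62 stand [-0.2 -0.4] (array([ 581.7, -232.3]), array([88.1, 56.8]), 78.0, 710, np.float64(18.2))
top upper_case 0.71 stand [-38.1  -1.2] (array([ 544.5, -225.4]), array([49.3, 56.8]), 76.7, 461, np.float64(39.5))
```

Emit:
arm_command([
  [0.35,0,0,-0.005,0],
  [0.35,0,0,-0.005,0],
  [0.35,0,0,-0.005,0],
  [0.35,0,0,-0.005,0],
  [0.35,0,0,-0.005,0],
  [0.35,0,0,-0.005,0],
  [0.35,0,0,-0.004,0],
  [0.35,0,0,-0.004,0],
  [0.35,0,0,0,0],
  [0.35,0,0,0,0],
])

```text
clock: 9.47
tcp_pos: [0.5381, -0.2438, 0.1951]
eef_rot: [0.703, -0.073, -0.703, -0.073]
ft_force: [-0.1, -0.0, 0.2]
opening: 0.0299
```

```bash
python3 - <<'E'
from h import *
to(w(-.037,-.021),.023)
cases();cases("scene")
s=snap("wrist");save(s,"w3.png")
E
```

```text
yaw -101.78 tool delta mm [-0.9  0.6 -3.6] stand tip [-40.6 -20.4] tipz 22.116527090687704 F [-0.1 -0.   0.2] t 9.47 J [ 0.31  0.76  0.03  1.82 -0.04  0.56 -1.42]
top lower_case 0.63 stand [ 0.4 32.8] (array([ 589., -200.]), array([21.7, 54.6]), 77.7, 230, np.float64(18.6))
top upper_case 0.74 stand [-14.5  42.4] (array([ 576.4, -187.5]), array([ 71.7, 161.4]), 49.3, 449, np.float64(34.2))
top upper_case 0.65 stand [3.4 7.1] (array([ 586.8, -225.7]), array([40.1, 61.1]), 67.3, 398, np.float64(36.4))
scene upper_case 0.57 stand [ -0.3 -28.9] (array([ 575.8, -260.2]), array([79.5, 57. ]), 78.5, 818, np.float64(35.2))
```

View pics/w3.png

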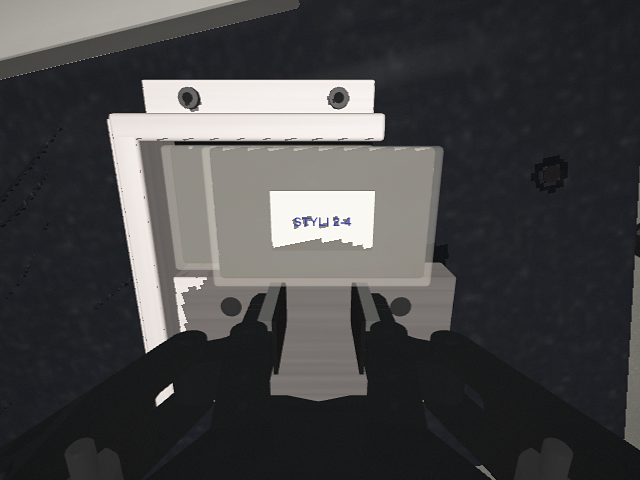

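Emit:
arm_command([
  [0.35,0,0,-0.002,0],
  [0.35,0,0,0,0],
  [0.35,0,0,0,0],
])

```text
clock: 10.07
tcp_pos: [0.54, -0.2442, 0.1952]
eef_rot: [0.703, -0.073, -0.703, -0.073]
ft_force: [-0.1, 0.1, -0.1]
opening: 0.0299
```

Emit:
arm_command([
  [0.35,0,0,-0.0015,0],
  [0.35,0,0,0,0],
  [0.35,0,0,0,0],
])

```text
clock: 10.32
tcp_pos: [0.5414, -0.2445, 0.1951]
eef_rot: [-0.703, 0.073, 0.703, 0.073]
ft_force: [-1.9, 0.6, 0.4]
opening: 0.0296
```

Emit:
arm_command([
  [0.35,0,0,-0.001,0],
  [0.35,0,0,0,0],
  [0.35,0,0,0,0],
])

```text
clock: 10.57
tcp_pos: [0.5417, -0.2446, 0.195]
eef_rot: [-0.703, 0.073, 0.704, 0.073]
ft_force: [-6.9, 1.3, 4.2]
opening: 0.0295
```

Emit:
arm_command([
  [0.35,0,0,0.01,0],
  [0.2,-0.03,0,0,0],
  [0,-0.03,0,0,0],
  [0,0,0.025,-0.0163,0],
  [0,0,0.025,-0.0163,0],
  [0,0,0.025,-0.0164,0],
  [0,0,0,0,0],
  [0,0,0,0,0],
  [0,0.03,0,0,0],
  [0,0.03,0,0,0],
  [0,0,0,0,0],
  [0,0,0,0,0],
])

```text
clock: 11.57
tcp_pos: [0.565, -0.3251, 0.1945]
eef_rot: [-0.703, 0.072, 0.704, 0.073]
ft_force: [0.2, 0.0, 0.8]
opening: 0.0002
```

```bash
python3 - <<'E'
from h import *
to(w(.002,-.0572),.023)
cases()
E
```

```text
yaw -101.74 tool delta mm [ -1.4 -37.4   0.3] stand tip [  2.2 -94.6] tipz 21.53525967939182 F [0.2 0.  0.8] t 11.57 J [ 0.41  0.83  0.03  1.65 -0.03  0.67 -1.32]
top lower_case 0.7 stand [ 0.8 32.7] (array([ 589.4, -200.1]), array([21.2, 54.4]), 81.2, 221, np.float64(18.1))
top upper_case 0.77 stand [  1.4 -22.5] (array([ 578.8, -254.3]), array([91.3, 57.4]), 77.8, 994, np.float64(36.4))
top upper_case 0.21 stand [-152.2  481.6] (array([530.8, 270.5]), array([31.8, 51.4]), 40.7, 184, np.float64(36.1))
```

Upper is at (1.4, −22.5), square and flat. Push it to the side stop.

Emit:
arm_command([
  [0,0,-0.006,0,0],
  [0,0,-0.005,0,0],
  [0,0,-0.005,0,0],
  [0,0,-0.005,0,0],
  [0,0,-0.005,0,0],
  [0,0,-0.004,0,0],
  [0,0,-0.003,0,0],
  [0,0,-0.002,0,0],
  [0,0,-0.001,0,0],
  [0,0,0,0,0],
  [0,0,0,0,0],
])

```text
clock: 12.63
tcp_pos: [0.5726, -0.2909, 0.1951]
eef_rot: [-0.703, 0.073, 0.703, 0.073]
ft_force: [-0.4, -0.0, 0.8]
opening: -0.0005
```

Emit:
arm_command([
  [0,0,-0.001,0,0],
  [0,0,0,0,0],
  [0,0,0,0,0],
])

```text
clock: 12.88
tcp_pos: [0.5728, -0.2899, 0.1952]
eef_rot: [-0.703, 0.073, 0.703, 0.073]
ft_force: [-0.3, 0.4, 0.1]
opening: 0.0
```

```bash
python3 - <<'E'
from h import *
to(w(.002,-.0572),.023)
cases()
E
```

```text
yaw -101.79 tool delta mm [-0.8 -1.3  0.7] stand tip [  2.7 -58.5] tipz 22.18084681864288 F [-0.3  0.4  0.1] t 12.88 J [ 0.36  0.81  0.03  1.68 -0.04  0.65 -1.37]
top upper_case 0.76 stand [0.9 1. ] (array([ 583.1, -231.2]), array([92.6, 57.1]), 78.9, 881, np.float64(36.4))
```

Emit:
arm_command([
  [0,0,-0.001,0,0],
  [0,0,0,0,0],
  [0,0,0,0,0],
])

```text
clock: 13.28
tcp_pos: [0.5729, -0.289, 0.1952]
eef_rot: [-0.703, 0.073, 0.703, 0.073]
ft_force: [-1.8, -2.5, -0.6]
opening: 0.0001
```

Emit:
arm_command([
  [0,0,-0.001,0,0],
  [0,0,0,0,0],
  [0,0,0,0,0],
])

```text
clock: 13.53
tcp_pos: [0.5729, -0.2887, 0.1953]
eef_rot: [-0.703, 0.073, 0.703, 0.072]
ft_force: [-2.3, -6.8, -0.5]
opening: 0.0001
```

Emit:
arm_command([
  [0,0,0.015,0,0],
  [0,-0.03,0,0,0],
  [0,-0.04,0,0,0],
  [0.5,-0.04,0,0,-7],
  [1,-0.03,0,0,-7],
  [1,-0.03,0,0,-7],
  [1,0,0,0,-7],
  [1,0,0,0,-7],
  [1,0,0,0,-7],
  [1,0,0,0,-7],
  [1,0,0,0,-7],
  [1,0,0,0,-7],
])

```text
clock: 14.53
tcp_pos: [0.5699, -0.3034, 0.3653]
eef_rot: [0.637, 0.307, -0.637, 0.307]
ft_force: [-0.8, -0.0, 0.0]
opening: 0.0855
```

Emit:
arm_command([
  [1,0,0,0,-7],
  [1,0,0,0,-7],
  [1,0,0,0,-7],
  [1,0,0,0,-7],
  [1,0,0,0,-7],
  [1,0,0,0,-7],
  [1,0,0,0,0],
  [1,0,0,0,0],
  [1,0,0,0,0],
])

```text
clock: 15.28
tcp_pos: [0.57, -0.303, 0.3652]
eef_rot: [0.487, 0.513, -0.487, 0.513]
ft_force: [0.6, 0.1, 0.1]
opening: 0.0854
```

```bash
python3 - <<'E'
from h import *
to([.4565,.025],.15)
cases()
for n in("top","scene"):
    s=snap(n);W=cloud(s)
    for d in manip.cut_out(s,"parts_box")[:1]: print(n,d["p"],rect(W,d["mask"],.018,.036))
E
```

```text
yaw 2.94 tool delta mm [  42.2  -96.5 -333.4] stand tip [  2.7 -71.9] tipz 192.20457744181672 F [0.6 0.1 0.1] t 15.28 J [ 0.67  0.62 -0.42  1.56  0.28  1.01  0.22]
top lower_case 0.16 stand [-26.6  -8.6] (array([ 554.2, -235. ]), array([152.9, 145.4]), 76.9, 1496, np.float64(20.8))
top upper_case 0.94 stand [1.3 1.3] (array([ 583.5, -231. ]), array([92.1, 57.8]), 78.7, 1117, np.float64(36.5))
top 0.96 (array([456.5,  24.9]), array([44.9, 65.1]), 3.4, 608, np.float64(27.4))
scene 0.82 (array([456.5,  23.2]), array([44.2, 65.1]), 3.3, 599, np.float64(26.0))
```

Emit:
arm_command([
  [1,0,-0.0107,-0.037,-0.5],
  [1,0,-0.0107,-0.037,0],
  [1,0,-0.0107,-0.037,0],
  [1,0,-0.0107,-0.037,0],
  [1,0,-0.0107,-0.037,0],
  [1,0.01,-0.0107,-0.037,0],
  [1,0.01,-0.0107,-0.037,0],
  [1,0.01,-0.0107,-0.037,0],
  [1,0.012,-0.0107,-0.037,0],
  [1,0,0,0,0],
  [1,0,0,0,0],
  [1,0,0,0,0],
])

```text
clock: 16.63
tcp_pos: [0.4531, 0.0235, 0.3234]
eef_rot: [0.484, 0.516, -0.484, 0.516]
ft_force: [0.6, -0.4, -0.3]
opening: 0.0855
```

```bash
python3 - <<'E'
from h import *
to([.4565,.024],.005)
s=snap("wrist");save(s,"w4.png");W=cloud(s)
for d in manip.cut_out(s,"parts_box")[:1]: print(d["p"],rect(W,d["mask"],.018,.036))
E
```

```text
yaw 3.72 tool delta mm [145.4   3.4  -0.3] stand tip [-178.1  224. ] tipz 150.37720828078966 F [ 0.6 -0.4 -0.3] t 16.63 J [ 0.21  0.41 -0.5   2.09  0.3   0.7  -0.41]
0.72 (array([456.6,  25.8]), array([44.8, 64.7]), 3.6, 4083, np.float64(26.2))
```

View pics/w4.png

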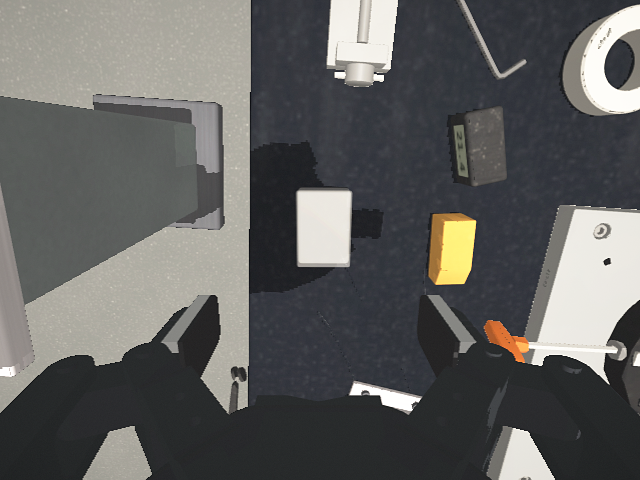

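Emit:
arm_command([
  [1,0.035,0.0034,-0.001,0],
  [1,0.035,0,0,0],
  [1,0.035,0,0,0],
  [1,0.025,0,0,0],
  [1,0.0185,0,0,0],
  [1,0,0,0,0],
  [1,0,0,0,0],
  [0.3,0,0,0,0],
  [0.3,0,0,0,0],
  [0.3,0,0,0,0],
  [0.3,0,0,0,0],
  [0.3,0,0,0,0],
])

```text
clock: 17.73
tcp_pos: [0.4566, 0.0246, 0.1759]
eef_rot: [0.484, 0.515, -0.483, 0.516]
ft_force: [-2.8, -0.9, 17.7]
opening: 0.0441
```

Emit:
arm_command([
  [0.3,0,0,0,0],
  [0.3,0,0,0,0],
  [0.3,0,0,0,0],
])

```text
clock: 17.98
tcp_pos: [0.4566, 0.0246, 0.1759]
eef_rot: [0.484, 0.515, -0.483, 0.516]
ft_force: [-1.8, -1.8, 17.6]
opening: 0.0438
```

```bash
python3 - <<'E'
from h import *
to([.4565,.025],.001)
E
```

```text
yaw 3.68 tool delta mm [ 1.9 -0.  -0.4] stand tip [-174.9  225.8] tipz 2.896273468746463 F [-1.8 -1.8 17.6] t 17.98 J [ 0.04  0.69 -0.29  2.16  0.54  0.36 -0.63]
```

Emit:
arm_command([
  [0.7,-0.001,0,0,0],
  [0.7,-0.0025,0,0,0],
  [0.7,0,0,0,0],
  [0.3,0,0,0,0],
  [0.3,0,0,0,0],
  [0.3,0,0,0,0],
  [0.3,0,0,0,0],
  [0.3,0,0,0,0],
  [0.3,0,0,0,0],
  [0.3,0,0,0,0],
])

```text
clock: 18.82
tcp_pos: [0.4562, 0.0248, 0.1787]
eef_rot: [0.484, 0.516, -0.484, 0.516]
ft_force: [-3.2, -0.9, 17.0]
opening: 0.0436
```

```bash
python3 - <<'E'
from h import *
to([.4565,.025],.001)
s=snap("top");W=cloud(s)
for d in manip.cut_out(s,"parts_box")[:1]: print(d["p"],rect(W,d["mask"],.018,.036))
E
```

```text
yaw 3.71 tool delta mm [ 4.7  0.3 -0.1] stand tip [-175.3  225.9] tipz 5.651890210454397 F [-3.2 -0.9 17. ] t 18.82 J [ 0.04  0.68 -0.3   2.16  0.54  0.37 -0.63]
```

Emit:
arm_command([
  [0.3,-0.01,0,0,0],
  [0.3,-0.03,0,0,0],
  [0.3,-0.04,0,0,0],
  [0.3,-0.04,0,0,5.1],
  [0.3,0,0,0,5.1],
  [0.3,0,0,0,5.2],
  [0.3,0,0,0,0],
  [0.3,0,0,0,0],
  [0.3,0,0,0,0],
])

```text
clock: 19.67
tcp_pos: [0.456, 0.0249, 0.298]
eef_rot: [-0.547, -0.448, 0.548, -0.447]
ft_force: [-0.4, -0.2, -0.7]
opening: 0.0437
```

```bash
python3 - <<'E'
from h import *
to(w(.0017,.0004),.08)
print(manip.get_obs()["opening"])
E
```

```text
yaw -11.49 tool delta mm [ 44.9 176.4 226.3] stand tip [-175.6  226. ] tipz 125.0208182190649 F [-0.4 -0.2 -0.7] t 19.67 J [ 0.15  0.45 -0.42  2.11  0.3   0.64 -0.68]
0.043697210585454525
```

Emit:
arm_command([
  [0.3,0,0.0196,0.0251,0.2],
  [0.3,0,0.0196,0.0251,0],
  [0.3,0,0.0196,0.0251,0],
  [0.3,0,0.0196,0.0251,0],
  [0.3,0,0.0196,0.0251,0],
  [0.3,0,0.0196,0.0251,0],
  [0.3,0,0.0196,0.0251,0],
  [0.3,0,0.0196,0.0252,0],
  [0.3,0,0.0196,0.0254,0],
  [0.3,0,0,0,0],
  [0.3,0,0,0,0],
  [0.3,0,0,0,0],
])

```text
clock: 20.67
tcp_pos: [0.582, -0.2324, 0.2975]
eef_rot: [-0.549, -0.447, 0.549, -0.445]
ft_force: [-0.2, -0.3, -0.8]
opening: 0.0439
```

```bash
python3 - <<'E'
from h import *
to(w(.0017,.0004),.0427)
s=snap("wrist");save(s,"w5.png");W=cloud(s)
for d in manip.cut_out(s,"parts_box")[:1]:
    p=W[d["mask"]];r=rect(W,d["mask"],np.percentile(p[:,2],60)-.006,.2);print(r,(st(r[0]/1000)*1000).round(1))
E
```

```text
yaw -11.79 tool delta mm [81.8  1.7 -0.7] stand tip [ 0.1 -0.4] tipz 124.46078299249375 F [-0.2 -0.3 -0.8] t 20.67 J [ 0.54  0.67 -0.38  1.67  0.31  0.86 -0.17]Traceback (most recent call last):
  File "<stdin>", line 5, in <module>
TypeError: 'NoneType' object is not subscriptable
```

View pics/w5.png

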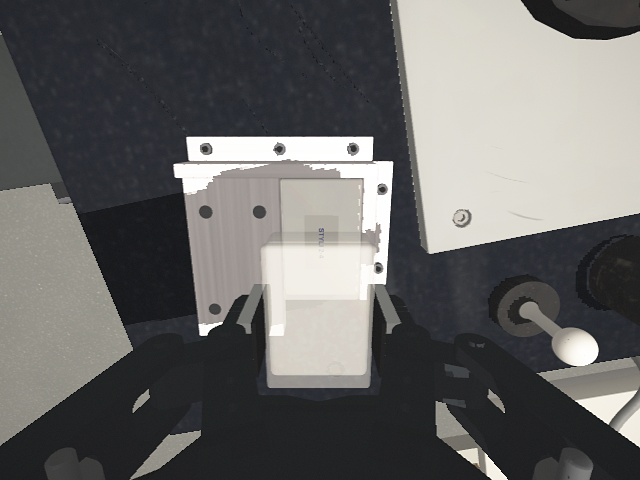

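Emit:
arm_command([
  [0.3,0.02,0.0017,-0.0007,0],
  [0.3,0.025,0,0,0],
  [0.3,0.018,0,0,0],
  [0.3,0.01,0,0,0],
  [0.3,0.005,0,0,0],
  [0.3,0.002,0,0,0],
  [0.3,0,0,0,0],
  [0.3,0,0,0,0],
  [0.3,0,0,0,0],
])

```text
clock: 21.52
tcp_pos: [0.5843, -0.2327, 0.2192]
eef_rot: [0.549, 0.445, -0.549, 0.446]
ft_force: [-0.1, 1.2, -0.7]
opening: 0.0437
```

```bash
python3 - <<'E'
from h import *
to(w(.0017,.0004),.0417)
cases()
E
```

```text
yaw -11.89 tool delta mm [ 4.5 -0.7 -0.6] stand tip [ 2.4 -0.2] tipz 46.17650658154746 F [-0.1  1.2 -0.7] t 21.52 J [ 0.51  0.78 -0.34  1.7   0.36  0.72 -0.22]
top upper_case 0.77 stand [ 1.7 28.3] (array([ 589.4, -204.6]), array([37.6, 59.6]), 80.8, 252, np.float64(36.1))
```

Emit:
arm_command([
  [0.3,0.0015,0,0,0],
  [0.3,0.001,0,0,0],
  [0.3,0,0,0,0],
  [0.3,0,0,0,0],
])

```text
clock: 22.0
tcp_pos: [0.5841, -0.2326, 0.2156]
eef_rot: [-0.549, -0.446, 0.549, -0.445]
ft_force: [0.3, 0.2, -0.9]
opening: 0.0436
```

Emit:
arm_command([
  [0.3,0.001,0,0,0],
  [0.3,0,0,0,0],
  [0.3,0,0,0,0],
])

```text
clock: 22.25
tcp_pos: [0.5841, -0.2326, 0.2148]
eef_rot: [0.549, 0.445, -0.549, 0.446]
ft_force: [-0.5, 0.0, 2.2]
opening: 0.0441
```

Emit:
arm_command([
  [0.3,0.001,0,0,0],
  [0.3,0,0,0,0],
  [0.3,0,0,0,0],
])

```text
clock: 22.5
tcp_pos: [0.5841, -0.2325, 0.2147]
eef_rot: [-0.549, -0.445, 0.549, -0.446]
ft_force: [-6.4, 1.7, 20.0]
opening: 0.044
```

Emit:
arm_command([
  [0.3,-0.001,0,0,0],
  [0.3,0,0,0,0],
  [0.56,0,0,0,0],
  [0.6,0,0,0,0],
  [0.7,0,0,0,0],
  [0.7,0,0,0,0],
  [0.7,0,0,0,0],
  [0.7,-0.015,0,0,0],
  [0.7,-0.03,0,0,0],
  [0.7,-0.04,0,0,0],
  [0.7,-0.04,0,0,0],
  [0.7,0,0,0,0],
])

```text
clock: 23.5
tcp_pos: [0.5855, -0.2328, 0.3471]
eef_rot: [0.551, 0.443, -0.547, 0.448]
ft_force: [0.6, 0.4, 1.0]
opening: 0.0598
```

Emit:
arm_command([
  [0.7,0,-0.04,0.02,0],
  [0.7,0,-0.04,0.02,0],
  [0.7,0,-0.04,0.02,0],
  [0.7,0,-0.04,0.02,0],
  [0.7,0,0,0,0],
  [0.7,0,0,0,0],
  [0.7,0,0,0,0],
])

```text
clock: 24.08
tcp_pos: [0.4231, -0.2749, 0.34]
eef_rot: [0.549, 0.445, -0.549, 0.446]
ft_force: [1.0, -0.8, 0.5]
opening: 0.0598
```

```bash
python3 - <<'E'
from h import *
s,W=cases()
im=s["image"][200:330,280:480,::-1];cv2.imwrite("pics/t9.png",cv2.resize(im,None,fx=4,fy=4,interpolation=cv2.INTER_CUBIC))
for n in("top","scene"):
    s=snap(n);W=cloud(s)
    for d in manip.cut_out(s,"parts_box")[:2]:
        r=rect(W,d["mask"],.055,.07)
        if r: print(n,r,(st(r[0]/1000)*1000).round(1))
    P=W.reshape(-1,3);q=np.c_[(P[:,:2]-S0)@SX,(P[:,:2]-S0)@SY]
    m=(abs(q)<.08).all(1)&(P[:,2]>.034)&(P[:,2]<.040)&(q[:,0]<.0315)&(q[:,1]<.047)
    print(n,"case top stand extent",np.percentile(q[m],[1,99],axis=0).round(4).tolist(),m.sum(),np.median(P[m][:,2]))
E
```

```text
top upper_case 0.84 stand [0.7 1.8] (array([ 583. , -230.4]), array([93.1, 57.2]), 77.4, 404, np.float64(36.3))
top (array([ 583.5, -232.1]), array([65.3, 44.7]), 77.8, 654, np.float64(63.3)) [1.5 0.2]
top case top stand extent [[-0.0275, -0.0438], [0.0311, 0.0466]] 389 0.03650624284505466
scene (array([ 584. , -232.4]), array([67.7, 46.2]), 78.1, 906, np.float64(62.1)) [2. 0.]
scene case top stand extent [[-0.0272, -0.0449], [0.0282, 0.0243]] 365 0.035461230212838646
```

View pics/t9.png

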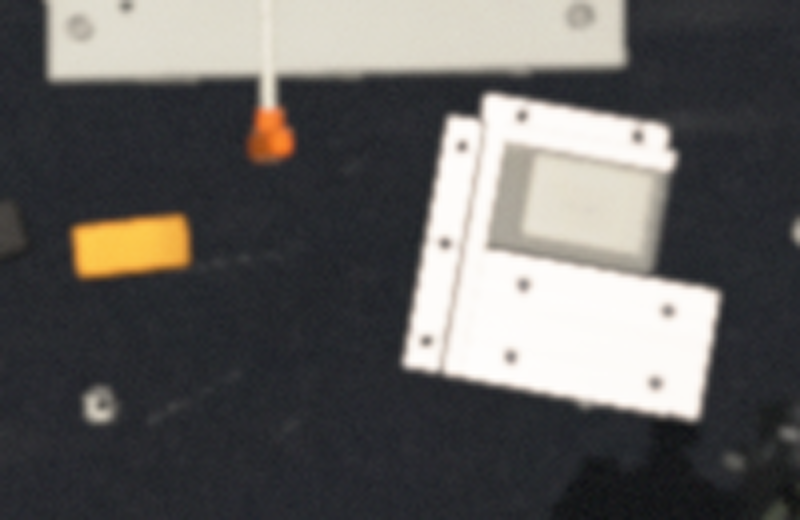

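```bash
python3 -c "
from cell import manip
print(manip.finish_job())"
```

```text
the job is handed in; nothing more can be done
None
```

The job is handed in at about 24 s of the 64 s. `finish_job()` reports no verdict, so the result below rests on my own last checks.

- **Lower case:** I slid it home with the shut fingers until the side stop resisted at about 6 N. Just after that push it measured x about 0.9 mm and y about −0.2 mm in the stand frame. It is hidden under the stack now, so I could not measure it again at the end.
- **Upper case:** I pushed it off the ledge with two fingers until the back stop resisted (about 7 N), then along to the side stop (about 7 N). At the end its top was at 36 mm, it was square within about 1°, and it was seated against both stops within the 1–2 mm camera error. The last top view put its centre at (0.7, 1.8) mm with the lid partly covered, against the expected (2, 0).
- **Parts box:** I set it on top. The top camera put it at (1.5, 0.2) mm and the scene camera at (2.0, 0.0) mm, square within about 0.5°, with its top at 62–63 mm.

While closing on the parts box the wrist read about 17 N upward. I opened, raised about 3 mm and gripped again; the force stayed the same and the lift was clean.

My moves kept clear of the bystanders. The last picture showed the offcut unmoved, but I did not re-measure the others. The arm was clear of everything at hand-in.

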